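Close up a row of beads on the stringing board

TASK

The five beads of a strand lie spread out in the U-shaped channel of the stringing board; close up the row so that its length can be read off the tick marks. With the fingertips just above the board, follow the channel from the leg with the black rubber blank round the bend, gently pushing the beads ahead along it, until all five stand in one row in the other leg, each touching the next and the first touching the brass end stop. Only push the beads, do not lift any out of the channel, do not press hard on them or on the board, and leave the tools round it alone.

Things in the scene. Friction and masses are not known exactly. Their poses are not given: they have to be found in the camera images.
- bead_board: dark wooden stringing board, 230 mm along its x, 190 mm along its y, 17 mm thick, fixed. Origin: centre of its underside, on the worktop; z up, +x away from the robot (turned up to 0.2 rad). A U-shaped channel, 22 mm wide, 10 mm deep with grey felt floor, is cut in its top: two straight legs along x, at y = +62 and -62 mm, from x = -90 to +30 mm, joined by a half circle at the far side.
- bend_centre (a point): point on the board's top, 30 mm ahead (+x) of the board's middle: centre of the channel's half-circle bend, whose centre line has radius 62 mm and spans the far (+x) side, from one leg to the other; its farthest point is at x = 92, y = 0 mm of the board. Flat white ticks line it. Round the bend a bead runs easily when the flat of the fingers faces along the channel, and jams if pushed at a wall.
- end_stop: brass end stop with a knurled knob, fixed in the near end of one leg of the channel (either leg). Origin: on the channel floor (7 mm above the worktop), on the leg's centre line, at x = -90 mm of the board; axes parallel to the board's. Its flat face towards the beads is 10 mm ahead (+x) of the origin; it stands 12 mm above the board's top.
- rubber_blank: black rubber blank that fills the near end of the other leg, level with the board's top. Origin: on the channel floor, at x = -90 mm of the board; axes parallel to the board's; its flat face is 10 mm ahead (+x) of the origin.
- bead_amber_centre (a point): centre of the amber bead (half-way up): polished, flat-bottomed, a 20 mm cylinder 10 mm tall under a half-ball dome, 20 mm tall in all, 15 g; it slides upright in the channel with 1 mm of play to either wall; only its dome stands above the board's top, by 10 mm. At the start two beads stand in each leg, 35 mm or more clear of its end piece, and one in the bend; which is where varies.
- bead_turquoise_centre (a point): centre of the turquoise bead (half-way up): polished, flat-bottomed, a 20 mm cylinder 10 mm tall under a half-ball dome, 20 mm tall in all, 15 g; it slides upright in the channel with 1 mm of play to either wall; only its dome stands above the board's top, by 10 mm. At the start two beads stand in each leg, 35 mm or more clear of its end piece, and one in the bend; which is where varies.
- bead_coral_centre (a point): centre of the coral bead (half-way up): polished, flat-bottomed, a 20 mm cylinder 10 mm tall under a half-ball dome, 20 mm tall in all, 15 g; it slides upright in the channel with 1 mm of play to either wall; only its dome stands above the board's top, by 10 mm. At the start two beads stand in each leg, 35 mm or more clear of its end piece, and one in the bend; which is where varies.
- bead_jade_centre (a point): centre of the jade bead (half-way up): polished, flat-bottomed, a 20 mm cylinder 10 mm tall under a half-ball dome, 20 mm tall in all, 15 g; it slides upright in the channel with 1 mm of play to either wall; only its dome stands above the board's top, by 10 mm. At the start two beads stand in each leg, 35 mm or more clear of its end piece, and one in the bend; which is where varies.
- bead_pearl_centre (a point): centre of the cream bead (half-way up): polished, flat-bottomed, a 20 mm cylinder 10 mm tall under a half-ball dome, 20 mm tall in all, 15 g; it slides upright in the channel with 1 mm of play to either wall; only its dome stands above the board's top, by 10 mm. At the start two beads stand in each leg, 35 mm or more clear of its end piece, and one in the bend; which is where varies.
- caliper: steel sliding caliper with a black display, 56 x 200 x 13 mm, lying loose on the worktop beside the board: leave it alone; origin at the centre of its underside
- wire_spool: spool of green binding wire with wooden cheeks, 44 mm wide, 34 mm tall, lying loose on the worktop beside the board: leave it alone; origin at the centre of its underside
- tweezers: steel tweezers, 142 mm long, 9 mm high, lying loose on the worktop beside the board: leave it alone; origin at the centre of its underside
- orange_stick: flat orange stick, 135 mm long, 6 mm high, lying loose on the worktop beside the board: leave it alone; origin at the centre of its underside
- shears: black tin snips, 123 mm long, 9 mm high, lying loose on the worktop beside the board: leave it alone; origin at the centre of its underside

How it is judged (in metres and radians):
On the way:
1. no bead is left in the leg with the rubber blank (horizontal distance between each of bead_amber_centre, bead_turquoise_centre, bead_coral_centre, bead_jade_centre, bead_pearl_centre and rubber_blank above 0.124 m), for 0.1 s.
At the end, for the whole second after the job is handed in: All five beads stand upright at rest on the floor of the leg with the brass stop (centres within 4 mm of its centre line) and the row is closed up against the stop: every bead's centre is within 96 mm of the stop's face. Five touching beads need 90 mm, so that all gaps together are at most 6 mm (x of bead_amber_centre in the frame of end_stop between 0.015 and 0.106 m and y of bead_amber_centre in the frame of end_stop between -0.004 and 0.004 m and height (world z) of each of bead_amber_centre, bead_turquoise_centre, bead_coral_centre, bead_jade_centre, bead_pearl_centre below 0.021 m and angle between each of bead_amber, bead_turquoise, bead_coral, bead_jade, bead_pearl's own z axis and vertical below 0.15 rad and linear speed of each of bead_amber, bead_turquoise, bead_coral, bead_jade, bead_pearl below 0.01 m/s and x of bead_turquoise_centre in the frame of end_stop between 0.015 and 0.106 m and y of bead_turquoise_centre in the frame of end_stop between -0.004 and 0.004 m and x of bead_coral_centre in the frame of end_stop between 0.015 and 0.106 m and y of bead_coral_centre in the frame of end_stop between -0.004 and 0.004 m and x of bead_jade_centre in the frame of end_stop between 0.015 and 0.106 m and y of bead_jade_centre in the frame of end_stop between -0.004 and 0.004 m and x of bead_pearl_centre in the frame of end_stop between 0.015 and 0.106 m and y of bead_pearl_centre in the frame of end_stop between -0.004 and 0.004 m).
It fails at once if a bead is lifted out of the channel (6 mm or more) (height (world z) of any of bead_amber_centre, bead_turquoise_centre, bead_coral_centre, bead_jade_centre, bead_pearl_centre above 0.023 m).
It fails at once if the beads are pushed with more than 25 N (contact force between the fingers and bead_amber above 25 N or contact force between the fingers and bead_turquoise above 25 N or contact force between the fingers and bead_coral above 25 N or contact force between the fingers and bead_jade above 25 N or contact force between the fingers and bead_pearl above 25 N).
It fails at once if the board, its stop or its blank is pressed with more than 25 N (contact force between the fingers and bead_board above 25 N or contact force between the fingers and end_stop above 25 N or contact force between the fingers and rubber_blank above 25 N).
It fails at once if a tool beside the board is moved more than 15 mm (distance of any of caliper, wire_spool, tweezers, orange_stick, shears from where it was at the start of the episode above 0.015 m).
It also fails if it takes over 51 s, if anything falls off the work surface, if the arm or the gripper's body presses on something with over 40 N, if the wrist force passes 120 N, or if a joint passes its speed limit or range.

ROBOT

A 6-joint arm with a two-finger parallel gripper is mounted at the origin on a cart in front of the work surface, level with it; the furniture and walls round the work are solid. World frame = base frame: x ahead of the robot, y to its left, z up, the work surface at z = 0. Lengths are in mm, angles in rad, forces in N, time in s.
With the tool pointing down it reaches from about 275 to 825 mm from the base axis. Payload 5.2 kg.
Tool frame: the origin (TCP) lies on the centre line of the jaws, within the pads' length; the fingertips stand 14 mm ahead of it and the grasp point (between the pads) lies 5 mm behind it (ctrl.nose_length is the distance from the TCP to the fingertips, in mm); z points along the fingers, y is the direction in which the jaws open and shut (so a half turn about z gives the same grasp; the last joint's range is limited). The gripper opens to 93 mm and grips with 3 to 60 N. Pads are 15 mm wide; open, the fingers measure 128 mm over their backs; the gripper's body (75 mm by 188 mm) begins 65 mm behind the grasp point.
Start: joints at [-1.46, 0.259, 1.535, -0, 1.348, -0.203], TCP at [169.792, -523.14, 232.653] pointing down, gripper open.
Joint ranges: [-3.14, 3.14], [-0.91, 2.08], [0.19, 2.58], [-1.22, 4.36], [0.22, 2.71], [-3.12, 3.12]. Speed limits (rad/s): [2.57, 2.57, 3.14, 3.14, 3.14, 3.14].

INTERFACE

Orientations are given as a unit quaternion [x, y, z, w].
In Python, from cell import monitor, eyes, ctrl gives the robot as it stands.
- The arm moves only by the tool play_rows, never from a script. Its argument "series" is a list of rows, each a list of 3 entries, a list of its own where there are three numbers: the opening, from 0 (shut) to 1 (fully open), then the shift along the tool's x, y, z in m, then the turn, a rotation vector about the tool's x, y, z in rad. In form: [[grip, [tx, ty, tz], [rx, ry, rz]], ...]. A call has 1 to 8 rows; each row shifts and turns the pose as measured when the row begins, along the tool's axes as they then stand; what a row does not reach is not made up. A row lasts 1/12 s, in which the tool goes at most 41.7 mm and 7.16 degrees, less where a joint would pass 70% of its speed; a pose out of reach is approached as far as the arm can. A call with a gripper value outside its range is refused whole. The fingers move at their own pace and stop on an object; "grip_force" is the grip in N (left out, the last holds). Time passes only in rows, so rows that do not move let the fingers close. It gives the time, the measured TCP pose, the force and the opening at its end, in the units of the state.
- monitor.state(): the state, without advancing time (a new reading comes with each control period).
- eyes.camera(name): name is "scene" or "top" or "wrist"; returns the picture (400x640x3 uint8, red, green, blue); there is no depth.
- eyes.get_calibration(name): a dict with "fx", "fy", "cx", "cy" (pixels), "cam_to_world" (4x4, takes a point from camera to world coordinates). Camera axes: x right, y down, z forward; pixel columns grow to the right and rows downward; lengths in mm; the calibration is good to about 2 mm. A picture is of the moment at which its call begins: read the wrist's pose just before it. get_calibration takes no time and is no camera call; for the wrist camera it gives the pose at the moment of the call.
- ctrl.hand_in(): hands the job in, once; it reports no verdict.
Trained networks look in the newest picture that a camera, given by its name, has taken for a name from the list of things; names that differ only in an ending like _2 or _b are one class to them, and where a whole thing is asked for, a point or a joint stands for the part that bears it (a point fixed in the world has none). Each returns a list of dicts, best first, with "p" (0 to 1); they miss things now and then, are a little off and sometimes report something else, mostly with a low value. They report only what shows in the picture. A call takes as long as a camera call.
- eyes.spot_in(target, camera): "extent" ([left, top, width, height] in pixels, round what is visible of it).
- eyes.tip_of(target, camera): "uv" ([column, row] in pixels: a listed point, or the origin of a listed thing).
The state is a dict: "time_s": time; "joints": joint angles; "joint_velocities": joint speeds; "effort": joint torques, N m; "position": TCP position; "orientation": TCP orientation; "wrist_force": force on the tool from outside, world axes, zero at the start; "wrist_torque": the same for the moment, N m; "gripper_width": opening from 0.0 (shut) to 1.0 (fully open).
Only numpy, scipy, OpenCV 4.12 (cv2) and the standard library are available. Lean on these libraries where they do the work, as an engineer would, in place of code of your own. Each camera call takes 0.05 s, during which the arm holds its last target.

## Working session

There is one attempt and no reset: what is moved stays moved. The work goes in short steps, Python scripts to look and compute and a tool call to move; the robot and the scene stay as the last step left them, time stands still between calls to the robot, and variables do not carry over. Pictures are saved under pics/ and viewed, and the job is handed in when it is done.

Besides the shell and the picture viewer there is one more tool, called after "Request:" as name([rows], argument=value, ...), one row to a line, values as JSON. play_rows: Moves the arm, as the interface text tells. Its arguments: {"type":"object","properties":{"series":{"type":"array","items":{"type":"array"}},"grip_force":{"type":"number"}},"required":["series"]}

```bash
mkdir -p pics; ls
python3 - <<'E'
from cell import monitor, eyes, ctrl
import cv2
print(monitor.state()); print(ctrl.nose_length)
for n in ["top","scene"]:
    im=eyes.camera(n); cv2.imwrite(f"pics/{n}0.png",im[:,:,::-1]); print(eyes.get_calibration(n))
E
```

```text
pics
{'time_s': 0.0, 'joints': array([-1.45980236e+00,  2.59317576e-01,  1.53607531e+00, -5.08595703e-06,
        1.34801814e+00, -2.02765994e-01]), 'joint_velocities': array([ 0.00032762,  0.00061016,  0.00057839, -0.00062796, -0.00021435,
       -0.00075082]), 'effort': array([-1.97271911e-03, -4.37313616e+01, -2.84000587e+01,  7.17010070e-02,
        4.12507681e-02, -1.36741269e-04]), 'position': array([ 169.72922101, -522.60111277,  231.83450303]), 'orientation': array([ 9.87719057e-01,  1.56237759e-01,  3.92272914e-05, -9.08343201e-04]), 'wrist_force': array([ 0.04231243, -0.1497136 , -0.53484618]), 'wrist_torque': array([-0.06267908,  0.07524403, -0.02506321]), 'gripper_width': 1.0006340929002344}
14.0
{'fx': 500.60497855771797, 'fy': 500.60497855771797, 'cx': 321.12671224084903, 'cy': 197.531203090741, 'cam_to_world': array([[ 1.53448541e-02, -9.98064532e-01,  6.02637995e-02,
         4.98411340e+02],
       [-9.99852619e-01, -1.48524230e-02,  8.61074091e-03,
         6.45738671e+01],
       [-7.69901165e-03, -6.03870483e-02, -9.98145345e-01,
         1.33536114e+03],
       [ 0.00000000e+00,  0.00000000e+00,  0.00000000e+00,
         1.00000000e+00]])}
{'fx': 373.8066684639168, 'fy': 373.8066684639168, 'cx': 321.51444254000376, 'cy': 205.14710376975418, 'cam_to_world': array([[-9.00661668e-01, -3.17377416e-01,  2.96782978e-01,
         3.23438735e+02],
       [-4.34184424e-01,  6.30459607e-01, -6.43431869e-01,
         6.38592112e+02],
       [ 1.71010643e-02, -7.08372967e-01, -7.05631132e-01,
         6.36091623e+02],
       [ 0.00000000e+00,  0.00000000e+00,  0.00000000e+00,
         1.00000000e+00]])}
```

View pics/top0.png

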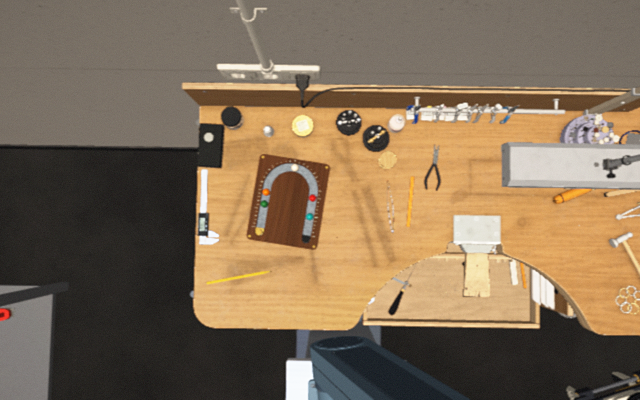

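View pics/scene0.png

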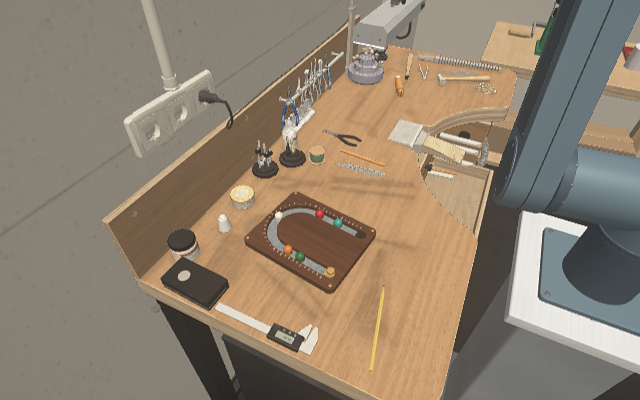

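```bash
cat > h.py <<'E'
from cell import monitor, eyes, ctrl
import numpy as np, cv2
from scipy.spatial.transform import Rotation as R
def back(cal,uv,z):
    d=np.array([(uv[0]-cal["cx"])/cal["fx"],(uv[1]-cal["cy"])/cal["fy"],1.])
    T=cal["cam_to_world"]; w=T[:3,:3]@d; o=T[:3,3]
    return o+w*(z-o[2])/w[2]
def proj(cal,P):
    T=cal["cam_to_world"]; c=T[:3,:3].T@(np.asarray(P,float)-T[:3,3])
    return np.array([cal["fx"]*c[0]/c[2]+cal["cx"],cal["fy"]*c[1]/c[2]+cal["cy"]])
E
python3 - <<'E'
from h import *
cal=eyes.get_calibration("top")
Z=dict(bead_board=0,bend_centre=17,end_stop=7,rubber_blank=7)
for b in ["bead_board","bend_centre","end_stop","rubber_blank"]+["bead_%s_centre"%c for c in "amber turquoise coral jade pearl".split()]:
    for r in eyes.tip_of(b,"top")[:2]:
        print(b,round(r["p"],2),np.round(r["uv"],1),np.round(back(cal,r["uv"],Z.get(b,17)),1))
E
```

```text
bead_board 0.93 [286.9 200.8] [568.9 167.4   0. ]
bend_centre 0.7 [393.3 202.5] [ 567.7 -114.3   17. ]
bend_centre 0.69 [287. 191.] [594.  166.4  17. ]
end_stop 0.52 [264.1 192.5] [589.8 228.1   7. ]
end_stop 0.48 [258.5 231.5] [486.  240.6   7. ]
rubber_blank 0.44 [304.3 232.9] [484.1 119.1   7. ]
rubber_blank 0.16 [433.7 169. ] [ 659.2 -222.6    7. ]
bead_amber_centre 0.39 [262.3 193. ] [587.7 231.6  17. ]
bead_turquoise_centre 0.37 [308.9 216.6] [527.2 107.4  17. ]
bead_coral_centre 0.65 [304.7 216.6] [527.1 118.4  17. ]
bead_coral_centre 0.49 [312.  197.9] [576.7 100.   17. ]
bead_jade_centre 0.56 [262.9 201.7] [564.7 229.5  17. ]
bead_jade_centre 0.27 [294.9 167.2] [657.5 146.7  17. ]
bead_pearl_centre 0.54 [295.1 167.4] [656.9 146.1  17. ]
bead_pearl_centre 0.51 [307.6 215.4] [530.3 110.8  17. ]
```

The top view shows the brass stop in the left (+y) leg near (259,231) and the blank in the right leg near (306,238). Turquoise is at (309,216), coral (312,198), pearl (294,167), amber (265,192) and jade (264,203). I'll zoom in and fit the board.

```bash
cat >> h.py <<'E'
def board(pose,p,z):
    x,y,a=pose; c,s=np.cos(a),np.sin(a)
    return np.array([x+c*p[0]-s*p[1],y+s*p[0]+c*p[1],z])
def chan(r=0):
    out=[(x,-62-r) for x in np.linspace(-90,30,20)]
    out+=[(30+(62+r)*np.sin(t),-(62+r)*np.cos(t)) for t in np.linspace(0,np.pi,40)]
    return out+[(x,62+r) for x in np.linspace(30,-90,20)]
E
python3 - <<'E'
from h import *
from scipy.optimize import least_squares
cal=eyes.get_calibration("top")
im=cv2.imread("pics/top0.png")
hsv=cv2.cvtColor(im,cv2.COLOR_BGR2HSV).astype(int)
roi=im[145:260,235:340].astype(int)
# dark board mask
g=cv2.cvtColor(im,cv2.COLOR_BGR2GRAY)
m=np.zeros_like(g); sub=(hsv[145:260,235:340,2]<110)
m[145:260,235:340]=sub*255
m=cv2.morphologyEx(m,cv2.MORPH_OPEN,np.ones((3,3)))
cs,_=cv2.findContours(m,cv2.RETR_EXTERNAL,cv2.CHAIN_APPROX_NONE)
c=max(cs,key=cv2.contourArea); rect=cv2.minAreaRect(cv2.convexHull(c)); print(rect)
P=np.array([back(cal,p,17)[:2] for p in cv2.boxPoints(rect)]); print(P.round(1),P.mean(0)); e=np.diff(np.vstack([P,P[:1]]),axis=0);print(np.linalg.norm(e,axis=1),np.arctan2(e[:,1],e[:,0]))
z=cv2.resize(im[145:260,235:340],None,fx=5,fy=5,interpolation=cv2.INTER_CUBIC); cv2.imwrite("pics/z0.png",z)
E
```

```text
((292.64935302734375, 209.73403930664062), (75.8593521118164, 32.573951721191406), 87.70938873291016)
[[642.6 199.5]
 [647.3 113.3]
 [447.6 102. ]
 [442.9 187.3]] [545.13233983 150.53861111]
[ 86.27943488 200.01284934  85.48925393 200.08456594] [-1.51615053 -3.08480747  1.626243    0.06073383]
```

View pics/z0.png

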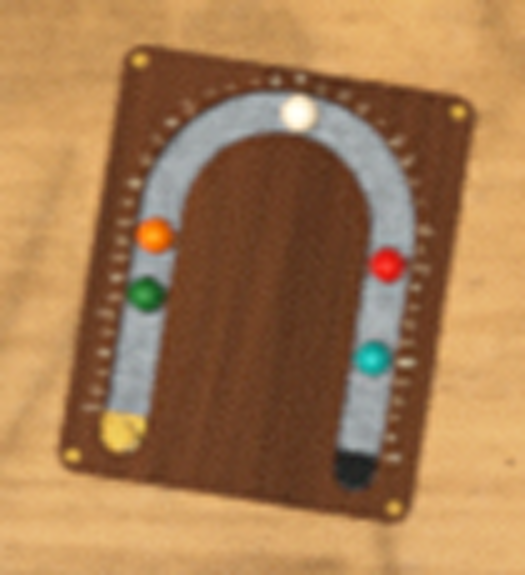

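The zoomed view is clear: corner screws at (140,60), (458,112), (395,508) and (73,455), brass stop bottom left, blank bottom right.

Run:
```python
from h import *
cal=eyes.get_calibration("top")
px=[(140,60),(458,112),(395,508),(73,455)]
P=np.array([back(cal,(235+(u-2)/5,145+(v-2)/5),17)[:2] for u,v in px]);c=P.mean(0)
print(P.round(1),c); fx=(P[0]+P[1]-P[2]-P[3])/2; fy=(P[0]+P[3]-P[1]-P[2])/2
print(fx,fy,np.arctan2(fx[1],fx[0]),np.arctan2(-fy[0],fy[1]),np.hypot(*fx),np.hypot(*fy))
a=np.arctan2(fx[1],fx[0]); pose=(c[0],c[1],a)
print("start over blank",board(pose,(-85,-62),0), "centre",board(pose,(0,0),0))
st=monitor.state(); print(st["position"], eyes.get_calibration("wrist")["cam_to_world"].round(3))
im=cv2.imread("pics/top0.png")
z=cv2.resize(im[145:260,235:340],None,fx=5,fy=5,interpolation=cv2.INTER_CUBIC)
for r in (-11,0,11):
  for q in chan(r):
    u,v=proj(cal,board(pose,q,17)); cv2.circle(z,(int((u-235)*5+2),int((v-145)*5+2)),1,(0,255,255),-1)
cv2.imwrite("pics/z1.png",z)
```

```text
[[684.5 232.9]
 [659.2  63.8]
 [449.8  93.7]
 [474.9 263.5]] [567.11487136 163.48049108]
[209.47559998 -30.27256335] [ 25.21354967 169.47649871] -0.14352229744447098 -0.1476898622062444 211.65173063173995 171.34178329727393
start over blank [474.12094749 114.27551041   0.        ] centre [567.11487136 163.48049108   0.        ]
[ 169.79742789 -523.15805375  232.64690534] [[ 3.09000e-01 -9.21000e-01 -2.39000e-01  2.35022e+02]
 [-9.51000e-01 -2.99000e-01 -7.70000e-02 -5.00388e+02]
 [-0.00000e+00  2.51000e-01 -9.68000e-01  3.85369e+02]
 [ 0.00000e+00  0.00000e+00  0.00000e+00  1.00000e+00]]
```

View pics/z1.png

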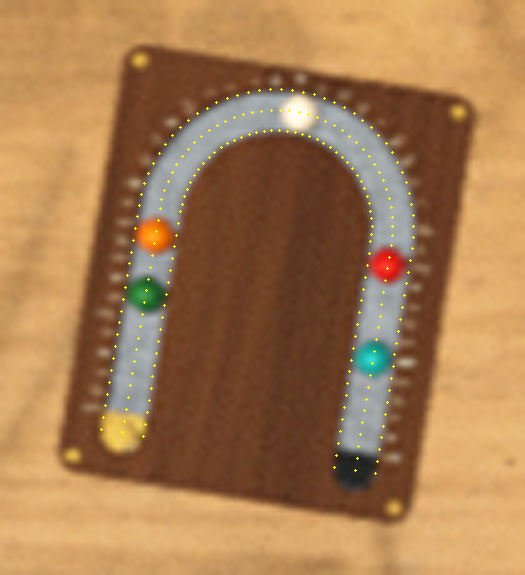

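Request:
play_rows([
  [0,[0.015,-0.014,0],[0,0,0]],
  [0,[0.03,-0.028,0],[0,0,0]],
  [0,[0.03,-0.028,0],[0,0,0]],
  [0,[0.03,-0.028,0],[0,0,0]],
  [0,[0.03,-0.028,0],[0,0,0]],
  [0,[0.03,-0.028,0],[0,0,0]],
  [0,[0.03,-0.028,0],[0,0,0]],
  [0,[0.03,-0.028,0],[0,0,0]],
], grip_force=10)

```text
time_s: 1.22
position: [318.8, -254.8, 230.9]
orientation: [0.989, 0.149, -0.0, 0.002]
wrist_force: [0.9, -0.3, 0.4]
gripper_width: 0.479
```

Request:
play_rows([
  [0,[0.029,-0.029,0],[0,0,0]],
  [0,[0.029,-0.029,0],[0,0,0]],
  [0,[0.029,-0.029,0],[0,0,0]],
  [0,[0.029,-0.029,0],[0,0,0]],
  [0,[0.029,-0.029,0],[0,0,0]],
  [0,[0.029,-0.029,0],[0,0,0]],
  [0,[0.029,-0.029,0],[0,0,0]],
  [0,[0.029,-0.029,0],[0,0,0]],
])

```text
time_s: 1.88
position: [472.1, 41.7, 232.4]
orientation: [0.989, 0.148, 0.004, 0.005]
wrist_force: [0.2, -1.3, -0.9]
gripper_width: 0.005
```

Request:
play_rows([
  [0,[0.025,-0.025,0],[0,0,0.11]],
  [0,[0.018,-0.022,0],[0,0,0.11]],
  [0,[0.012,-0.018,0],[0,0,0.11]],
  [0,[0,0,0],[0,0,0.11]],
  [0,[0,0,0],[0,0,0]],
])

```text
time_s: 2.3
position: [516.5, 130.0, 232.2]
orientation: [0.997, -0.075, 0.006, 0.003]
wrist_force: [-0.0, -0.6, -0.4]
gripper_width: 0.004
```

Run:
```python
from h import *
st=monitor.state(); cal=eyes.get_calibration("wrist"); im=eyes.camera("wrist")[:,:,::-1].copy()
print(st["time_s"],st["position"],st["orientation"],st["joints"].round(2),st["gripper_width"])
import pickle; pickle.dump((cal,im),open("w1.pkl","wb"))
cv2.imwrite("pics/w1.png",im)
pose=(567.1,163.5,-0.1455)
for r in (-11,0,11):
  for q in chan(r):
    u,v=proj(cal,board(pose,q,17)); cv2.circle(im,(int(u),int(v)),1,(0,255,255),-1)
cv2.imwrite("pics/w1o.png",im)
```

```text
2.3 [516.48790143 129.97319566 232.2013147 ] [ 0.99716529 -0.07492522  0.00625121  0.00292026] [ 0.04  0.22  1.59 -0.01  1.32  1.76] 0.004050891430634249
```

View pics/w1o.png

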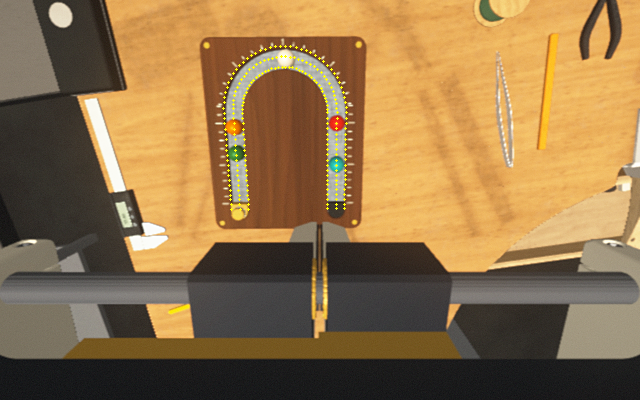

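The wrist view agrees with the board pose: the projected channel lies on the grey felt, with turquoise (336,164), coral (337,123), pearl (285,59), amber (233,127), jade (236,153). Next I'll get bead positions and a move helper.

```bash
cat >> h.py <<'E'
POSE=(567.1,163.5,-0.1455)
def tob(P):
    c,s=np.cos(POSE[2]),np.sin(POSE[2]); d=np.asarray(P)[:2]-np.array(POSE[:2]); return np.array([c*d[0]+s*d[1],-s*d[0]+c*d[1]])
def rotd(yaw): # tool down with tool x at world yaw
    return R.from_matrix(np.array([[np.cos(yaw),np.sin(yaw),0],[np.sin(yaw),-np.cos(yaw),0],[0,0,-1.]]).reshape(3,3))
def delta(bp,z,byaw):
    """tool-frame shift (mm) & rotvec from now to board point bp, TCP z, tool x at board yaw"""
    st=monitor.state(); r=R.from_quat(st["orientation"]); t=board(POSE,bp,z)
    return r.inv().apply(t-st["position"]).round(1), (r.inv()*rotd(byaw+POSE[2])).as_rotvec().round(3)
def where():
    st=monitor.state(); r=R.from_quat(st["orientation"]).as_matrix()
    return dict(t=round(st["time_s"],2),b=tob(st["position"]).round(1),z=round(st["position"][2],1),byaw=round(np.arctan2(r[1,0],r[0,0])-POSE[2],3),f=st["wrist_force"].round(1),tilt=r[:2,2].round(3))
E
python3 - <<'E'
from h import *
import pickle
cal,im=pickle.load(open("w1.pkl","rb"))
for n,p in dict(turq=(336,164),coral=(337,123),pearl=(285,59),amber=(233,127),jade=(236,153)).items():
    print(n,tob(back(cal,p,20)).round(1))
print(where()); print(delta((-80,-62),100,0),delta((-80,-62),33,0))
E
```

```text
turq [-31.3 -61.1]
coral [ 17.9 -61.8]
pearl [89.1 -2. ]
amber [13.8 62.7]
jade [-17.2  61.3]
{'t': 2.35, 'b': array([-45.3, -40.7]), 'z': np.float64(232.2), 'byaw': np.float64(0.0), 'f': array([-0. ,  0.2, -0. ]), 'tilt': array([ 0.012, -0.006])}
(array([-36.4,  20.7, 131.9]), array([ 0.004, -0.013,  0.   ])) (array([-37.3,  20.4, 198.9]), array([ 0.004, -0.013,  0.   ]))
```

Request:
play_rows([
  [0,[-0.007,0.0035,0.03],[0.004,-0.013,0]],
  [0,[-0.007,0.0035,0.035],[0,0,0]],
  [0,[-0.007,0.0035,0.035],[0,0,0]],
  [0,[-0.007,0.0035,0.03],[0,0,0]],
  [0,[-0.005,0.0035,0.025],[0,0,0]],
  [0,[0,0.0025,0.015],[0,0,0]],
  [0,[0,0,0],[0,0,0]],
])

```text
time_s: 2.93
position: [482.3, 109.6, 60.0]
orientation: [0.998, -0.061, 0.005, 0.0]
wrist_force: [0.2, -0.0, -0.5]
gripper_width: 0.003
```

Run:
```python
from h import *
print(where()); print(delta((-77,-62),33,0))
```

```text
{'t': 2.93, 'b': array([-76. , -65.7]), 'z': np.float64(60.0), 'byaw': np.float64(0.024), 'f': array([ 0.2, -0. , -0.5]), 'tilt': array([ 0.01 , -0.001])}
(array([-1.1, -3.7, 27. ]), array([-0.001, -0.01 ,  0.024]))
```

Request:
play_rows([
  [0,[0,-0.0035,0.012],[-0.001,-0.01,0.024]],
  [0,[0,0,0.008],[0,0,0]],
  [0,[0,0,0.005],[0,0,0]],
  [0,[0,0,0],[0,0,0]],
])

```text
time_s: 3.27
position: [483.9, 110.7, 36.3]
orientation: [0.998, -0.07, 0.001, 0.0]
wrist_force: [-0.5, -1.5, -0.7]
gripper_width: 0.006
```

Run:
```python
from h import *
print(where()); print(delta((-77,-62),33,0))
cal=eyes.get_calibration("wrist"); im=eyes.camera("wrist")[:,:,::-1].copy();cv2.imwrite("pics/w2.png",im)
print(where())
```

```text
{'t': 3.27, 'b': array([-74.7, -64.3]), 'z': np.float64(36.3), 'byaw': np.float64(0.005), 'f': array([-0.5, -1.5, -0.7]), 'tilt': array([ 0.002, -0.001])}
(array([-2.3, -2.3,  3.3]), array([ 0.   , -0.002,  0.005]))
{'t': 3.32, 'b': array([-74.2, -64.2]), 'z': np.float64(36.8), 'byaw': np.float64(0.005), 'f': array([ 0.2, -0.2, -1.1]), 'tilt': array([ 0.003, -0.001])}
```

View pics/w2.png

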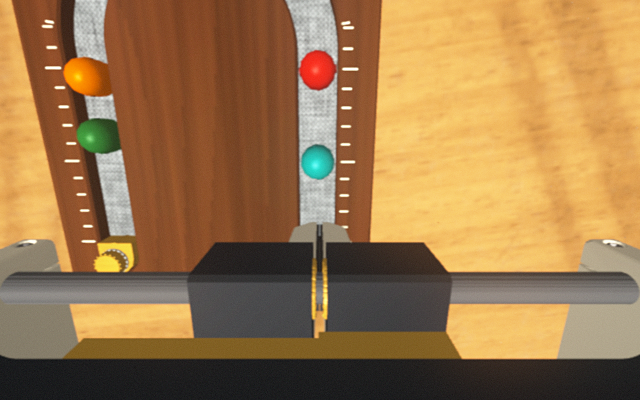

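Turquoise sits straight ahead of the closed fingers at (317,161), in the channel. The fingertips are centred on it to about 2 mm. Starting the push.

Request:
play_rows([
  [0,[0.003,-0.001,0.002],[0,0,0]],
  [0,[0.006,-0.001,0.001],[0,0,0]],
  [0,[0.007,0,0],[0,0,0]],
  [0,[0.007,0,0],[0,0,0]],
  [0,[0.007,0,0],[0,0,0]],
  [0,[0.007,0,0],[0,0,0]],
  [0,[0.007,0,0],[0,0,0]],
  [0,[0.007,0,0],[0,0,0]],
])

```text
time_s: 3.98
position: [542.7, 105.4, 37.7]
orientation: [0.998, -0.069, 0.005, 0.0]
wrist_force: [0.3, 0.5, -0.2]
gripper_width: 0.003
```

Run:
```python
from h import *
print(where()); print(delta((0,-62),33,0))
```

```text
{'t': 3.98, 'b': array([-15.7, -61. ]), 'z': np.float64(37.7), 'byaw': np.float64(0.008), 'f': array([ 0.3,  0.5, -0.2]), 'tilt': array([ 0.01 , -0.001])}
(array([15.6,  1.1,  4.8]), array([-0.001, -0.01 ,  0.008]))
```

Request:
play_rows([
  [0,[-0.008,0.001,0],[-0.001,-0.01,0.008]],
  [0,[0,0,0.003],[0,0,0]],
  [0,[0,0,0.002],[0,0,0]],
  [0,[0,0,0],[0,0,0]],
])

```text
time_s: 4.32
position: [535.6, 105.0, 31.7]
orientation: [0.997, -0.073, -0.0, 0.0]
wrist_force: [0.3, 0.2, -0.5]
gripper_width: 0.01
```

Run:
```python
from h import *
print(where()); print(delta((0,-62),33,0))
cal=eyes.get_calibration("wrist"); im=eyes.camera("wrist")[:,:,::-1].copy();cv2.imwrite("pics/w3.png",im)
print(where())
```

```text
{'t': 4.32, 'b': array([-22.7, -62.5]), 'z': np.float64(31.7), 'byaw': np.float64(-0.001), 'f': array([ 0.3,  0.2, -0.5]), 'tilt': array([-0.001, -0.   ])}
(array([22.7, -0.5, -1.3]), array([ 0.   ,  0.001, -0.001]))
{'t': 4.37, 'b': array([-22.6, -62.4]), 'z': np.float64(31.9), 'byaw': np.float64(-0.001), 'f': array([ 0.6, -0. ,  0. ]), 'tilt': array([-0., -0.])}
```

View pics/w3.png

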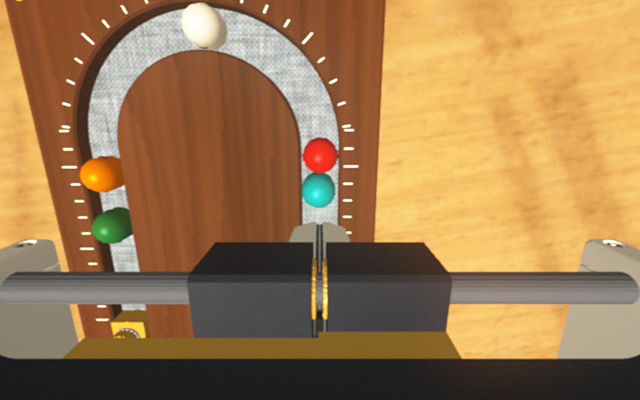

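Turquoise (318,190) is now behind coral (320,155) and both sit in the channel. The fingers are aligned.

Request:
play_rows([
  [0,[0.005,0,0],[0,-0.001,0]],
  [0,[0.006,0,0],[0,-0.001,0]],
  [0,[0.006,0,0],[0,-0.001,0]],
  [0,[0.006,0,0.0003],[0,-0.001,0]],
  [0,[0.006,0,0.0003],[0,-0.001,0]],
  [0,[0.004,0,0.0003],[0,-0.001,0]],
])

```text
time_s: 4.87
position: [570.5, 100.1, 31.0]
orientation: [0.997, -0.073, -0.004, -0.0]
wrist_force: [1.3, -0.4, 0.4]
gripper_width: 0.005
```

Run:
```python
from h import *
print(where()); print(delta((12,-62),33,0))
```

```text
{'t': 4.87, 'b': array([ 12.6, -62.2]), 'z': np.float64(31.0), 'byaw': np.float64(-0.0), 'f': array([ 1.3, -0.4,  0.4]), 'tilt': array([-0.007,  0.001])}
(array([-0.6, -0.2, -2. ]), array([ 0.   ,  0.007, -0.   ]))
```

Request:
play_rows([
  [0,[0.0058,0,-0.001],[0,0.007,-0.047]],
  [0,[0.0058,0.0003,-0.001],[0,0,-0.047]],
  [0,[0.0058,0.0005,0],[0,0,-0.047]],
  [0,[0.0056,0.0005,0],[0,0,-0.09]],
  [0,[0.0056,0.0005,0],[0,0,-0.09]],
  [0,[0.0056,0.0005,0],[0,0,-0.09]],
])

```text
time_s: 5.37
position: [608.7, 96.6, 32.4]
orientation: [0.99, 0.139, -0.0, 0.0]
wrist_force: [0.6, 0.2, -0.6]
gripper_width: 0.009
```

```bash
cat >> h.py <<'E'
def arc(lead=.14):
    w=where(); q=w["b"]-np.array([30,0]); t=np.arctan2(q[0],-q[1]); rr=np.hypot(*q)
    print(w); print("t",round(t,3),"r",round(rr,1),"yaw-t",round(w["byaw"]-t,3),"wanted",lead)
    for dt in (0,.27,.54):
        print(dt,delta((30+62*np.sin(t+dt),-62*np.cos(t+dt)),33,t+dt+lead))
E
python3 -c "
from h import *
arc()"
```

```text
{'t': 5.37, 'b': array([ 50.9, -60.2]), 'z': np.float64(32.4), 'byaw': np.float64(0.425), 'f': array([ 0.6,  0.2, -0.6]), 'tilt': array([-0., -0.])}
t 0.334 r 63.7 yaw-t 0.091 wanted 0.14
0 (array([ 0.2, -1.7, -0.6]), array([ 0.   ,  0.   , -0.049]))
0.27 (array([16.8, -2.4, -0.6]), array([ 0.   ,  0.   , -0.319]))
0.54 (array([32.7, -7.6, -0.6]), array([ 0.   ,  0.   , -0.589]))
```

Request:
play_rows([
  [0,[0.0056,-0.0001,0],[0,0,-0.105]],
  [0,[0.0056,-0.0001,0],[0,0,-0.105]],
  [0,[0.0056,0,0],[0,0,-0.1]],
  [0,[0.0056,0.0003,0],[0,0,-0.09]],
  [0,[0.0056,0.0003,0],[0,0,-0.09]],
  [0,[0.0056,0.0003,0],[0,0,-0.09]],
])

```text
time_s: 5.87
position: [641.8, 112.1, 31.5]
orientation: [0.903, 0.43, -0.0, 0.0]
wrist_force: [0.2, 0.1, -0.5]
gripper_width: 0.007
```

```bash
python3 -c "
from h import *
arc()
im=eyes.camera('wrist')[:,:,::-1];cv2.imwrite('pics/w4.png',im)"
```

```text
{'t': 5.87, 'b': array([ 81.4, -40. ]), 'z': np.float64(31.5), 'byaw': np.float64(1.033), 'f': array([ 0.2,  0.1, -0.5]), 'tilt': array([-0.001, -0.001])}
t 0.909 r 65.1 yaw-t 0.124 wanted 0.14
0 (array([ 0.4, -3.1, -1.5]), array([-0.   ,  0.001, -0.016]))
0.27 (array([17.1, -3.2, -1.5]), array([-0.   ,  0.001, -0.286]))
0.54 (array([33.1, -7.9, -1.6]), array([-0.   ,  0.001, -0.556]))
```

View pics/w4.png

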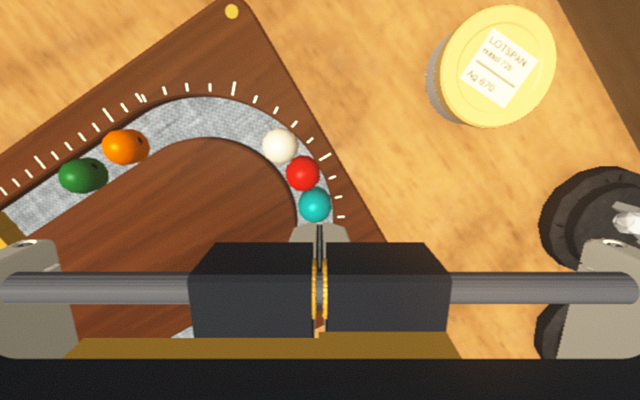

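Turquoise (315,205), coral (302,173) and pearl (280,146) run as a train round the bend. The fingers are about 3 mm outside the centre line, so I'll trim inward.

Request:
play_rows([
  [0,[0.0056,-0.0008,-0.0008],[0,0,-0.095]],
  [0,[0.0056,-0.0008,-0.0004],[0,0,-0.095]],
  [0,[0.0056,-0.0006,0],[0,0,-0.095]],
  [0,[0.0056,-0.0006,0],[0,0,-0.095]],
  [0,[0.0056,-0.0003,0],[0,0,-0.095]],
  [0,[0.0056,-0.0002,0],[0,0,-0.095]],
])

```text
time_s: 6.42
position: [655.6, 143.6, 31.6]
orientation: [0.741, 0.672, -0.001, 0.0]
wrist_force: [-0.2, 0.2, -0.3]
gripper_width: 0.007
```

```bash
python3 -c "
from h import *
arc()"
```

```text
{'t': 6.42, 'b': array([90.5, -6.8]), 'z': np.float64(31.6), 'byaw': np.float64(1.619), 'f': array([-0.2,  0.2, -0.3]), 'tilt': array([-0.001, -0.001])}
t 1.459 r 60.9 yaw-t 0.16 wanted 0.14
0 (array([-0.1,  1.1, -1.4]), array([-0.001,  0.001,  0.02 ]))
0.27 (array([16.5,  1.5, -1.5]), array([-0.001,  0.001, -0.25 ]))
0.54 (array([32.7, -2.5, -1.5]), array([-0.001,  0.001, -0.52 ]))
```

Request:
play_rows([
  [0,[0.0056,0.0006,-0.001],[0,0,-0.08]],
  [0,[0.0056,0.0005,-0.0005],[0,0,-0.085]],
  [0,[0.0056,0.0002,0],[0,0,-0.09]],
  [0,[0.0056,0.0001,0],[0,0,-0.09]],
  [0,[0.0056,0.0001,0],[0,0,-0.09]],
  [0,[0.0056,0.0001,0],[0,0,-0.09]],
])

```text
time_s: 6.92
position: [654.6, 176.9, 32.0]
orientation: [0.536, 0.844, -0.001, -0.0]
wrist_force: [0.3, -0.7, -0.2]
gripper_width: 0.005
```

```bash
python3 -c "
from h import *
arc()
im=eyes.camera('wrist')[:,:,::-1];cv2.imwrite('pics/w5.png',im)"
```

```text
{'t': 6.92, 'b': array([84.6, 26. ]), 'z': np.float64(32.0), 'byaw': np.float64(2.156), 'f': array([ 0.3, -0.7, -0.2]), 'tilt': array([-0.002, -0.002])}
t 2.015 r 60.5 yaw-t 0.141 wanted 0.14
0 (array([-0.2,  1.5, -1. ]), array([-0.002,  0.001,  0.001]))
0.27 (array([16.5,  1.6, -1. ]), array([-0.002,  0.   , -0.269]))
0.54 (array([32.6, -2.8, -1. ]), array([-0.002, -0.   , -0.539]))
```

View pics/w5.png

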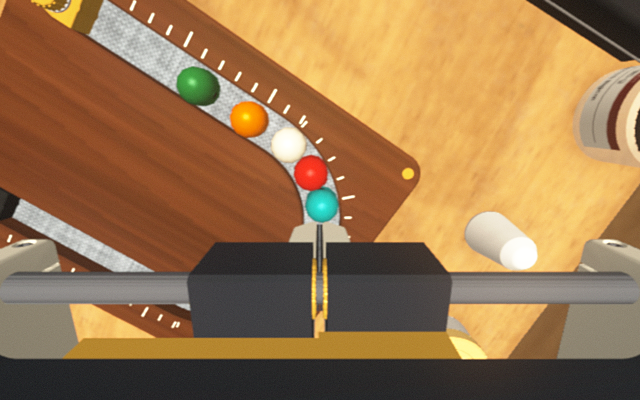

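All five are in line: turquoise (321,205), coral (311,172), pearl (289,145), amber (249,119), jade (198,86).

Request:
play_rows([
  [0,[0.0056,0.0007,-0.0008],[0,0,-0.09]],
  [0,[0.0056,0.0007,0],[0,0,-0.09]],
  [0,[0.0056,0.0006,0],[0,0,-0.09]],
  [0,[0.0056,0.0005,0],[0,0,-0.09]],
  [0,[0.0056,0.0004,0],[0,0,-0.09]],
  [0,[0.0056,0.0004,0],[0,0,-0.09]],
])

```text
time_s: 7.47
position: [637.3, 205.0, 32.0]
orientation: [0.29, 0.957, -0.001, -0.001]
wrist_force: [-0.0, 0.4, 0.1]
gripper_width: 0.005
```

```bash
python3 -c "
from h import *
arc()"
```

```text
{'t': 7.47, 'b': array([63.4, 51.2]), 'z': np.float64(32.0), 'byaw': np.float64(2.699), 'f': array([-0. ,  0.4,  0.1]), 'tilt': array([-0.002, -0.002])}
t 2.564 r 61.1 yaw-t 0.135 wanted 0.14
0 (array([-0.1,  0.9, -1. ]), array([-0.003, -0.001, -0.004]))
0.27 (array([16.6,  0.9, -1. ]), array([-0.003, -0.001, -0.274]))
0.54 (array([32.7, -3.6, -1. ]), array([-0.002, -0.001, -0.544]))
```

Request:
play_rows([
  [0,[0.0056,0.0006,-0.0006],[0,0,-0.09]],
  [0,[0.0056,0.0006,0],[0,0,-0.09]],
  [0,[0.0056,0.0005,0],[0,0,-0.085]],
  [0,[0.0056,0.0005,0],[0,0,-0.06]],
  [0,[0.0056,0.0004,0],[0,0,-0.06]],
  [0,[0.0056,0.0003,0],[0,0,-0.05]],
])

```text
time_s: 7.97
position: [607.8, 219.3, 32.1]
orientation: [0.077, 0.997, -0.001, -0.001]
wrist_force: [-0.4, 0.5, -0.2]
gripper_width: 0.004
```

```bash
python3 -c "
from h import *
print(where(),delta((27,62),33,np.pi))
im=eyes.camera('wrist')[:,:,::-1];cv2.imwrite('pics/w6.png',im)"
```

```text
{'t': 7.97, 'b': array([32.2, 61.1]), 'z': np.float64(32.1), 'byaw': np.float64(3.133), 'f': array([-0.4,  0.5, -0.2]), 'tilt': array([-0.002, -0.002])} (array([ 5.2,  0.8, -0.9]), array([-0.002, -0.001, -0.008]))
```

View pics/w6.png

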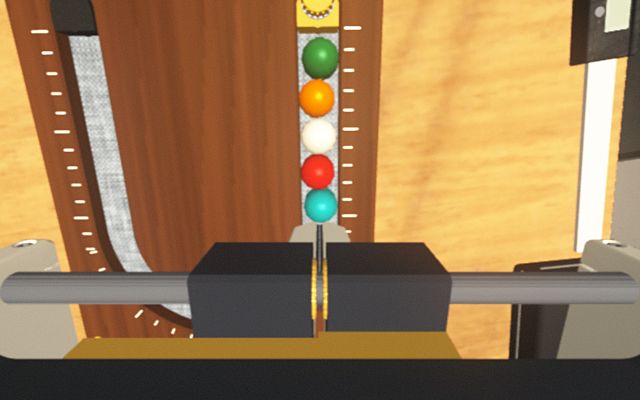

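The row stands in the stop leg, with a small gap left before the brass stop. I'll close it with small steps and watch the force.

Request:
play_rows([
  [0,[0.002,0.0003,-0.0004],[0,0,-0.008]],
  [0,[0.0015,0.0002,0],[0,0,0]],
  [0,[0.001,0,0],[0,0,0]],
])

```text
time_s: 8.27
position: [603.2, 220.3, 32.7]
orientation: [0.076, 0.997, -0.001, -0.001]
wrist_force: [1.4, -0.9, 0.7]
gripper_width: 0.002
```

```bash
python3 -c "
from h import *
print(where())
im=eyes.camera('wrist')[:,:,::-1];cv2.imwrite('pics/w7.png',cv2.resize(im[0:250,220:420],None,fx=2.4,fy=2.4,interpolation=cv2.INTER_CUBIC))
print(where())"
```

```text
{'t': 8.27, 'b': array([27.5, 61.4]), 'z': np.float64(32.7), 'byaw': np.float64(3.135), 'f': array([ 1.4, -0.9,  0.7]), 'tilt': array([-0.001, -0.002])}
{'t': 8.32, 'b': array([27.5, 61.5]), 'z': np.float64(32.7), 'byaw': np.float64(3.136), 'f': array([ 1.2, -0.5, -0. ]), 'tilt': array([-0.001, -0.002])}
```

View pics/w7.png

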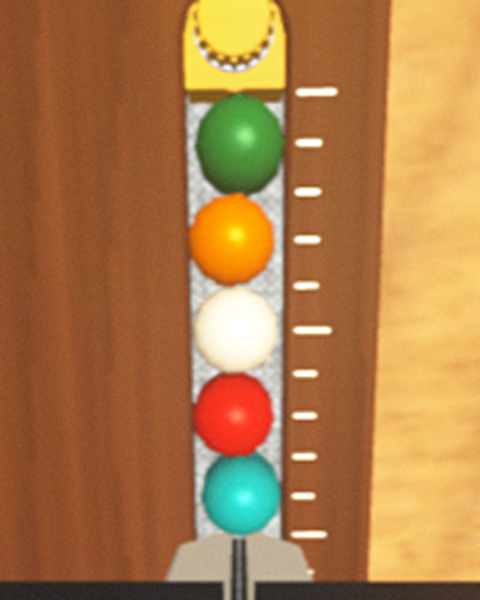

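Jade is at or near the stop and the row looks closed. I'll nudge on until the force shows the stop.

Request:
play_rows([
  [0,[0.001,0,0],[0,0,0]],
  [0,[0.001,0,0],[0,0,0]],
])

```text
time_s: 8.48
position: [602.9, 220.3, 33.3]
orientation: [0.077, 0.997, -0.001, 0.001]
wrist_force: [1.3, 0.1, 0.5]
gripper_width: 0.006
```

```bash
python3 -c "
from h import *
print(where())"
```

```text
{'t': 8.48, 'b': array([27.2, 61.4]), 'z': np.float64(33.3), 'byaw': np.float64(3.133), 'f': array([1.3, 0.1, 0.5]), 'tilt': array([ 0.002, -0.002])}
```

Request:
play_rows([
  [0,[0.0015,0,0.0003],[0,0,0]],
  [0,[0.0015,0,0],[0,0,0]],
])

```text
time_s: 8.65
position: [602.2, 220.6, 33.8]
orientation: [0.078, 0.997, -0.001, 0.003]
wrist_force: [3.7, -1.1, 1.2]
gripper_width: 0.006
```

```bash
python3 -c "
from h import *
print(where())"
```

```text
{'t': 8.65, 'b': array([26.4, 61.6]), 'z': np.float64(33.8), 'byaw': np.float64(3.131), 'f': array([ 3.7, -1.1,  1.2]), 'tilt': array([ 0.007, -0.002])}
```

The force has risen to 3.7 N at the expected position (about 27 mm), so the row is against the stop. I'll back off, lift and check.

Request:
play_rows([
  [0,[-0.005,0,0],[0,0,0]],
  [0,[-0.015,0,-0.005],[0,0,0]],
  [0,[-0.02,0,-0.03],[0,0,0]],
  [0,[-0.02,0,-0.04],[0,0,0]],
  [0,[-0.02,0,-0.04],[0,0,0]],
  [0,[0,0,-0.03],[0,0,0]],
  [0,[0,0,0],[0,0,0]],
  [0,[0,0,0],[0,0,0]],
])

```text
time_s: 9.32
position: [675.8, 207.4, 177.7]
orientation: [0.078, 0.997, -0.003, -0.01]
wrist_force: [-0.2, 0.2, -1.2]
gripper_width: 0.001
```

Run:
```python
from h import *
print(where()); cal=eyes.get_calibration("wrist")
im=eyes.camera('wrist')[:,:,::-1].copy();cv2.imwrite('pics/w8.png',im)
for c in "amber turquoise coral jade pearl".split():
    for r in eyes.tip_of("bead_%s_centre"%c,"wrist")[:1]: print(c,round(r["p"],2),np.round(r["uv"]),tob(back(cal,r["uv"],17)).round(1))
for n in ("end_stop",):
    for r in eyes.tip_of(n,"wrist")[:2]: print(n,r["p"],np.round(r["uv"]),tob(back(cal,r["uv"],7)).round(1))
```

```text
{'t': 9.32, 'b': array([101.2,  59.2]), 'z': np.float64(177.7), 'byaw': np.float64(3.131), 'f': array([-0.2,  0.2, -1.2]), 'tilt': array([-0.02 , -0.004])}
amber 0.58 [319.  31.] [-51.8  60.4]
turquoise 0.83 [324.  98.] [10.1 65. ]
coral 0.79 [321.  74.] [-12.5  62.3]
jade 0.9 [323.   5.] [-73.7  64.9]
pearl 0.59 [320.  52.] [-33.3  61.7]
```

View pics/w8.png

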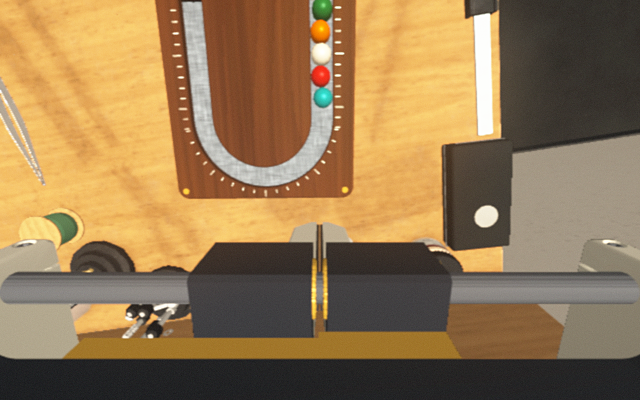

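The row looks closed: jade (323,5), amber (319,31), pearl (320,52), coral (321,74), turquoise (324,98). But the stop is out of view, so I'll move for one better look.

Request:
play_rows([
  [0,[0.02,0,0],[0,0.02,0]],
  [0,[0.02,0,0],[0,0,0]],
  [0,[0.02,0,0],[0,0,0]],
  [0,[0.01,0,0],[0,0,0]],
  [0,[0,0,0],[0,0,0]],
  [0,[0,0,0],[0,0,0]],
])

```text
time_s: 10.17
position: [599.3, 218.4, 171.6]
orientation: [0.078, 0.997, -0.004, -0.027]
wrist_force: [0.2, -0.5, 0.1]
gripper_width: 0.001
```

Run:
```python
from h import *
print(where()); cal=eyes.get_calibration("wrist")
im=eyes.camera('wrist')[:,:,::-1].copy();cv2.imwrite('pics/w9.png',cv2.resize(im[0:200,220:420],None,fx=3,fy=3,interpolation=cv2.INTER_CUBIC))
for c in "amber turquoise coral jade pearl".split():
    for r in eyes.tip_of("bead_%s_centre"%c,"wrist")[:1]: print(c,round(r["p"],2),np.round(r["uv"],1),tob(back(cal,r["uv"],17)).round(1))
# predicted
for x in (-80,-70,10,16): print(x,((proj(cal,board(POSE,(x,62),17))-[220,0])*3).round())
```

```text
{'t': 10.17, 'b': array([23.9, 59. ]), 'z': np.float64(171.6), 'byaw': np.float64(3.131), 'f': array([ 0.2, -0.5,  0.1]), 'tilt': array([-0.055, -0.003])}
amber 0.83 [321.2 120.8] [-50.3  61.3]
turquoise 0.86 [324.9 180.5] [11.  64.7]
coral 0.64 [323.1 161.9] [-8.6 62.9]
jade 0.52 [324.1  97.2] [-73.2  64.4]
pearl 0.64 [324.3 138.7] [-32.4  64.3]
-80 [305. 270.]
-70 [305. 302.]
10 [307. 539.]
16 [307. 555.]
```

View pics/w9.png

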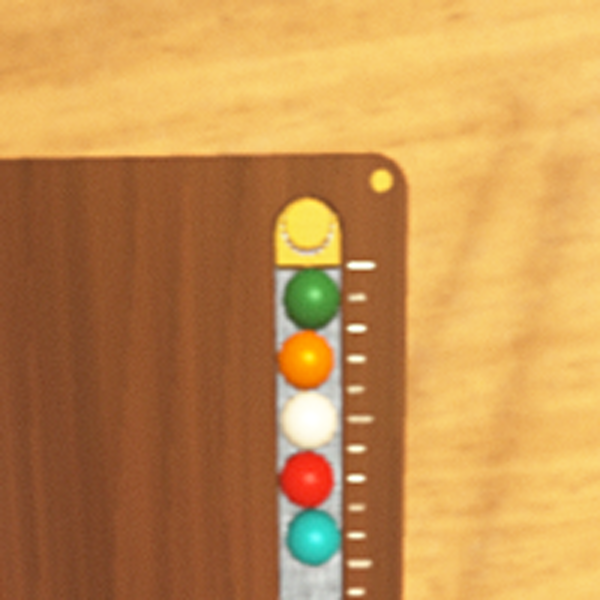

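The row closes up. Turquoise's centre, at row 538, is level with the tick about 90–91 mm from the stop face (predicted row for 90 mm: 539). Handing in.

```bash
python3 -c "
from h import *
print(ctrl.hand_in())"
```

```text
the job is handed in; nothing more can be done
None
```

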